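# Check a reagent vial for particles over the light plate

## Task

Check the reagent in the orange-capped vial for particles: draw it up out of the rack, tip it over in the air until it lies level and bring it back upright to stir up anything that has settled, and then hold it lying level a hand's breadth or two above the middle of the lit plate. Finish while still holding it there in the gripper, steady and touching nothing else, and leave everything else on the bench as it stands.

Things in the scene. Friction and masses are not known exactly. Their poses are not given: they have to be found in the camera images.
- vial: The vial to check: closed amber glass vial with an ORANGE screw cap, about 70 g, centre of mass about 43 mm up. A plain cylinder 28 mm in diameter up to 78 mm, then the cap, 24 mm in diameter, from 80 to 96 mm. Origin: centre of its underside; z points to the cap. Starts upright in any one of the rack's holes, underside 8 mm above the bench, its upper 54 mm standing out above the rack.
- vial_mid (a point): The middle of the orange-capped vial, on its axis 48 mm above its underside.
- rack: White vial rack, fixed, 214 mm (its x) by 62 mm (its y), top at 50 mm. Origin: centre of its underside. Four round holes of 31 mm in a row at x = -81, -27, 27, 81 mm, y = 0, a vial in each, standing on the 8 mm floor plate. Its x axis points away from the robot, turned up to 0.3 rad; it stands left or right of the middle.
- lightplate: LED light plate, fixed and lit: flat white slab 180 mm (its x) by 240 mm (its y), its lit face (150 by 210 mm) looking up 17 mm above the bench. Origin at the centre of its underside. On the other side of the middle from the rack.
- plate_mid (a point): The middle of the lit face, 17 mm above the bench, with the axes of the light plate.
- vial_white: Another amber vial, same size, white cap, in the rack; leave it. Origin at the centre of its underside.
- vial_blue: Another amber vial, same size, blue cap, in the rack; leave it. Origin at the centre of its underside.
- vial_black: Another amber vial, same size, black cap, in the rack; leave it. Origin at the centre of its underside.
- beaker: Empty glass beaker, 70 mm in diameter, 90 mm tall, on the right of the bench; leave it. Origin at the centre of its underside.
- jar: Small glass jar with white cap, 60 mm in diameter, 70 mm tall, in the middle towards the back; leave it. Origin at the centre of its underside.
- wash_bottle: White plastic wash bottle with red cap and bent red spout, 62 mm in diameter, 170 mm tall, on the right; leave it. Origin at the centre of its underside.
- tip_box: Teal pipette-tip box with yellow tips, 85 by 120 mm, 60 mm tall, on the left; leave it. Origin at the centre of its underside.
Not all that is in view belongs to the job. What is shaped like the vial but yellow is not meant.

How it is judged:
By the outcome, as a careful person would: the job done as asked, in the order asked, and still so for the second after the job is handed in, while the arm keeps its last pose, push and grip.
It also fails if it takes over 48 s, if anything falls off the work surface, if the arm or the gripper's body presses on something with over 40 N, if the wrist force passes 120 N, or if a joint passes its speed limit or range.

## Robot

A 7-joint arm with a two-finger parallel gripper is mounted at the origin on the work surface. World frame = base frame: x ahead of the robot, y to its left, z up, the work surface at z = 0. Lengths are in m, angles in rad, forces in N, time in s.
With the tool pointing down it reaches from about 0.425 to 0.875 m from the base axis. Payload 4.7 kg.
Tool frame: the origin (TCP) lies midway between the tips of the shut fingers; the grasp point (between the pads) lies 19 mm behind it; z points along the fingers, y is the line along which they close (so a half turn about z gives the same grasp; the last joint's range is limited). The gripper opens to 87 mm and grips with 3 to 60 N. Pads are 19 mm wide; open, the fingers measure 117 mm over their backs; the gripper's body (75 mm by 190 mm) begins 51 mm behind the grasp point.
Start: joints at [0.014, 0.321, -0.07, 1.45, 0.023, 1.371, -0.057], TCP at [0.65, -0, 0.223] pointing down, gripper open.
Joint ranges: [-2.86, 2.86], [-0.3, 2.09], [-1.38, 1.24], [0.06, 2.45], [-1.56, 4.7], [0.09, 2.05], [-2.69, 2.69]. Speed limits (rad/s): [2.57, 2.57, 3.14, 3.14, 3.14, 3.14, 3.14].

## Interface

Orientations are given as a rotation vector (axis times angle).
In Python, from bench import ctrl gives the robot as it stands. The module is installed in compiled form; this text tells all that it offers.
- The arm moves only by the shell command python3 -m handwheel 'ROWS' [FORCE]. ROWS is JSON, a list of rows, each a list of 7 numbers: the finger opening in m, from 0 to 0.087, then the shift along the tool's x, y, z in m, then the turn, a rotation vector about the tool's x, y, z in degrees. A call has 1 to 12 rows; each row shifts and turns the commanded pose from where the row before left it, along the tool's axes as they then stand; what a row does not reach is not made up. A row lasts 1/8 s, in which the tool goes at most 62.5 mm and 10.7 degrees, less where a joint would pass 70% of its speed; a pose out of reach is approached as far as the arm can. A call is refused whole if a number of a shift passes 0.0625 or a number of a turn 10.7, either way. A call with a gripper value outside its range is refused whole. The fingers move at their own pace and stop on an object; FORCE is the grip in N (left out, the last holds). Time passes only in rows, so rows that do not move let the fingers close. It gives the time, the measured TCP pose, the force, the opening and the grip force at its end, in the units of the state.
- ctrl.get_state(): the state, without advancing time (a new reading comes with each control period).
- ctrl.get_image(name): name is "scene" or "side" or "wrist"; returns (picture, depth): 384x512x3 uint8, blue, green, red; 384x512 float32, m along the optical axis (not along the pixel's ray), 0 where there is no reading.
- ctrl.camera_info(name): a dict with "intrinsics" (3x3 intrinsics, pixels), "R" (3x3) and "t" (3): a world point X has camera coordinates R X + t. Camera axes: x right, y down, z forward; pixel columns grow to the right and rows downward; lengths in m; the calibration is good to about 2 mm. The wrist camera is an equidistant fisheye: a pixel r from the principal point sees the ray r / f radians off the axis. A picture is of the moment at which its call begins: read the wrist's pose just before it. camera_info takes no time and is no camera call; for the wrist camera it gives the pose at the moment of the call.
- ctrl.close_job(): hands the job in; it is judged then, once.
The state is a dict: "time": time; "joint_positions": joint angles; "qd": joint speeds; "joint_torque": joint torques, N m; "position": TCP position; "tool_rot": TCP orientation; "ft_force": force on the tool from outside, world axes, zero at the start; "torque": the same for the moment, N m; "grip_width": opening from 0.0 (shut) to 1.0 (fully open); "grip_force": force on a finger pad.
Only numpy, scipy, OpenCV 4.12 (cv2) and the standard library are available. Lean on these libraries where they do the work, as an engineer would, in place of code of your own. Each camera call takes 0.05 s, during which the arm holds its last target. There are 200 camera calls.

## Working session

There is one attempt and no reset: what is moved stays moved. The work goes in short steps, Python scripts to look and compute and a shell command to move; the robot and the scene stay as the last step left them, time stands still between calls to the robot, and variables do not carry over. Pictures are saved under pics/ and viewed, at most 10 in all, crops included, and the job is handed in when it is done.

```bash
mkdir -p pics; cat > h.py <<'E'
import numpy as np, cv2
from bench import ctrl
def ci(n):
    c=ctrl.camera_info(n); return np.array(c["intrinsics"]),np.array(c["R"]),np.array(c["t"])
def rays(n,px,c=None):
    K,R,t=c or ci(n); px=np.atleast_2d(px).astype(float)
    d=np.c_[(px[:,0]-K[0,2])/K[0,0],(px[:,1]-K[1,2])/K[1,1]]
    if n=="wrist":
        r=np.linalg.norm(d,axis=1)+1e-12; v=np.c_[d*(np.sin(r)/r)[:,None],np.cos(r)]
    else: v=np.c_[d,np.ones(len(d))]
    return -R.T@t, v@R
def onz(n,px,z,c=None):
    o,v=rays(n,px,c); return o+v*((z-o[2])/v[:,2])[:,None]
def proj(n,X,c=None):
    K,R,t=c or ci(n); p=np.atleast_2d(X)@R.T+t
    return np.c_[K[0,0]*p[:,0]/p[:,2]+K[0,2],K[1,1]*p[:,1]/p[:,2]+K[1,2]]
def tri(L):
    A=0;b=0
    for o,v in L:
        v=v/np.linalg.norm(v); P=np.eye(3)-np.outer(v,v); A=A+P; b=b+P@o
    X=np.linalg.solve(A,b); return X,[np.linalg.norm(np.cross(X-o,v/np.linalg.norm(v))) for o,v in L]
E
python3 - <<'E'
from h import *
for n in("scene","side"):
    a,d=ctrl.get_image(n); cv2.imwrite(f"pics/{n}0.png",a); np.save(n,d)
    K,R,t=ci(n); print(n,K.tolist(),(-R.T@t).round(3),R[2].round(3))
K,R,t=ci("wrist");print(K.tolist(),(-R.T@t).round(3),R.round(3).tolist())
print(ctrl.get_state())
E
```

```text
scene [[403.24934336268905, 0.0, 256.07037900637573], [0.0, 403.24934336268905, 190.10009428309695], [0.0, 0.0, 1.0]] [ 1.707 -0.163  0.928] [-0.788  0.114 -0.605]
side [[371.1247628425079, 0.0, 250.43451624586768], [0.0, 371.1247628425079, 189.1613855004583], [0.0, 0.0, 1.0]] [0.26  0.823 0.794] [ 0.235 -0.724 -0.649]
[[297.3186396354542, 0.0, 256.28208631452867], [0.0, 297.3186396354542, 190.81427293446592], [0.0, 0.0, 1.0]] [0.65  0.077 0.383] [[1.0, 0.001, -0.003], [0.001, -0.96, 0.281], [-0.003, -0.281, -0.96]]
{'time': 0.1, 'joint_positions': array([ 0.01409506,  0.32177431, -0.07007597,  1.45155353,  0.02260593,
        1.37083308, -0.05688177]), 'qd': array([-4.46827250e-04, -3.18430744e-03,  3.16845219e-04, -1.41177450e-03,
        7.68795820e-05, -1.27929452e-03,  4.43551527e-04]), 'joint_torque': array([ 1.37795760e-04, -4.92569017e+01, -4.06077392e-01, -3.13399816e+01,
       -6.42974046e-02,  3.95253638e-02,  6.49213871e-05]), 'position': array([ 6.49490730e-01, -5.36834138e-05,  2.21554055e-01]), 'tool_rot': array([-2.22055465e+00, -2.22065219e+00,  2.08964851e-03]), 'ft_force': array([-0.81744186, -0.98313405,  0.41995313]), 'torque': array([0.06241271, 0.06386733, 0.03871342]), 'grip_force': 0.0, 'grip_width': 0.9998038864408577}
```

View pics/scene0.png

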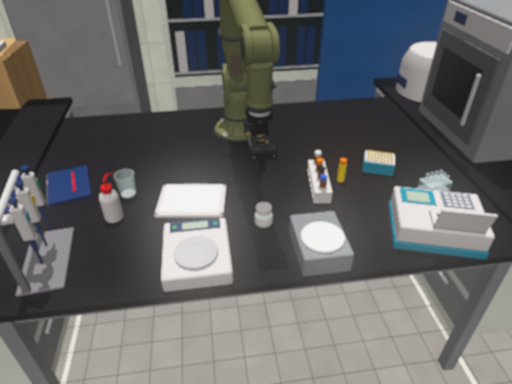

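View pics/side0.png

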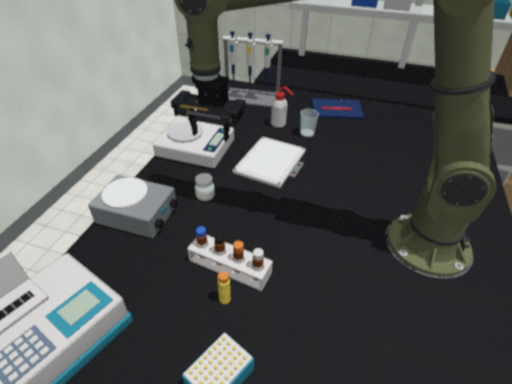

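The scene view shows four capped vials in the rack at about (319,175), the jar at (263,214), the plate at (192,200) and an orange-capped yellow vial outside the rack at (342,168). In the side view the rack caps are blue (201,233), black (220,243), orange (238,248) and white (258,255). The yellow one stands at (224,285).

Candidates are the amber vial with the orange cap in the rack at side (238,248) / scene (319,163), and the yellow decoy at side (224,283) / scene (342,165). I choose the one in the rack and check it in the wrist view.

```bash
python3 - <<'E'
from h import *
ims={n:cv2.imread(f"pics/{n}0.png") for n in("scene","side")}
w,d=ctrl.get_image("wrist"); ims["wrist"]=w; cv2.imwrite("pics/wrist0.png",w)
np.save("wrist",d)
for n,a in ims.items():
    h=cv2.cvtColor(a,cv2.COLOR_BGR2HSV)
    for nm,lo,hi in(("orange",(3,150,110),(17,255,255)),("blue",(108,150,60),(125,255,255))):
        m=cv2.inRange(h,lo,hi); k,l,s,c=cv2.connectedComponentsWithStats(m)
        for i in range(1,k):
            if s[i,4]>(8 if n!="wrist" else 30): print(n,nm,s[i],c[i].round(1),onz(n,c[i],0.10)[0].round(3))
    m=cv2.inRange(h,(0,0,190),(180,45,255)); k,l,s,c=cv2.connectedComponentsWithStats(m)
    for i in range(1,k):
        if s[i,4]>150: 
            p=cv2.boxPoints(cv2.minAreaRect(np.argwhere(l==i)[:,::-1].astype(np.float32)))
            print(n,"white",s[i],onz(n,c[i],0.017)[0].round(3),onz(n,p,0.017)[:,:2].round(3).tolist())
a=ims["side"][215:315,170:290]; b=ims["scene"][140:210,290:360]
f=lambda x,s:cv2.resize(x,None,fx=s,fy=s,interpolation=cv2.INTER_CUBIC)
a=f(a,3.3); b=f(b,4); H=max(a.shape[0],b.shape[0])
pad=lambda x:cv2.copyMakeBorder(x,0,H-x.shape[0],0,0,0)
cv2.imwrite("pics/crop.png",np.hstack([pad(a),pad(b)]))
E
```

```text
scene orange [315 157   8   9  47] [318.8 160.4] [0.479 0.252 0.1  ]
scene orange [339 157   9   7  49] [343.  160.1] [0.491 0.343 0.1  ]
scene blue [198   0   3   5   9] [198.9   1.6] [-2.182 -0.108  0.1  ]
scene blue [404  14  34  16  88] [421.3  21. ] [-1.28   1.534  0.1  ]
scene blue [417  25   4   4   9] [418.7  26.1] [-1.152  1.45   0.1  ]
scene blue [396  28  13  10  41] [402.   32.7] [-1.016  1.26   0.1  ]
scene blue [392  33   4   5   9] [393.8  34.9] [-0.977  1.183  0.1  ]
scene blue [383  56   4   4   9] [384.2  57.9] [-0.55   0.937  0.1  ]
scene blue [388  56   6   6  15] [390.4  58.6] [-0.532  0.968  0.1  ]
scene blue [374  59   6   4  10] [376.4  60.1] [-0.521  0.877  0.1  ]
scene blue [384  63   9  14  31] [388.   70.9] [-0.347  0.875  0.1  ]
scene blue [377  64   9   7  22] [381.6  67.1] [-0.408  0.862  0.1  ]
scene blue [394  65   4   6  11] [395.7  67.6] [-0.387  0.938  0.1  ]
scene blue [380  72   4   6  10] [381.7  74.2] [-0.305  0.821  0.1  ]
scene blue [ 49 167  41  33 599] [ 72.1 181.1] [ 0.479 -0.638  0.1  ]
scene blue [321 175   5   5  16] [322.7 176.7] [0.58
[... 2582 characters left out ...]
e [301 281  33  25 617] [316.4 293.4] [ 0.72  -0.132  0.1  ]
wrist white [  397     0   115   236 15998] [0.95  0.114 0.017] [[0.836, 0.234], [1.071, 0.299], [1.122, -0.115], [0.856, -0.098]]
wrist white [128 238  23  16 221] [ 0.477 -0.114  0.017] [[0.456, -0.126], [0.465, -0.101], [0.498, -0.104], [0.491, -0.129]]
wrist white [186 247  54  10 271] [ 0.58  -0.122  0.017] [[0.549, -0.126], [0.552, -0.113], [0.626, -0.124], [0.624, -0.137]]
wrist white [ 152  281   90   38 2654] [ 0.563 -0.205  0.017] [[0.477, -0.246], [0.492, -0.172], [0.628, -0.171], [0.624, -0.241]]
wrist white [332 281  25  24 309] [ 0.781 -0.2    0.017] [[0.763, -0.171], [0.802, -0.174], [0.809, -0.219], [0.769, -0.216]]
```

View pics/wrist0.png

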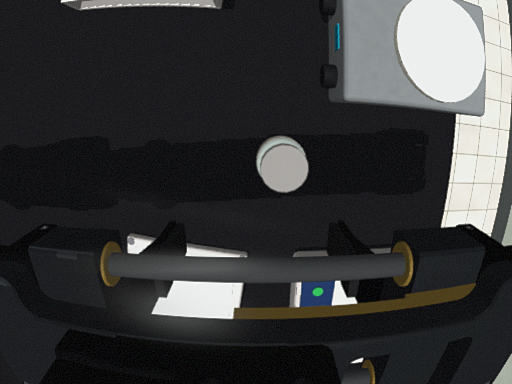

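View pics/crop.png

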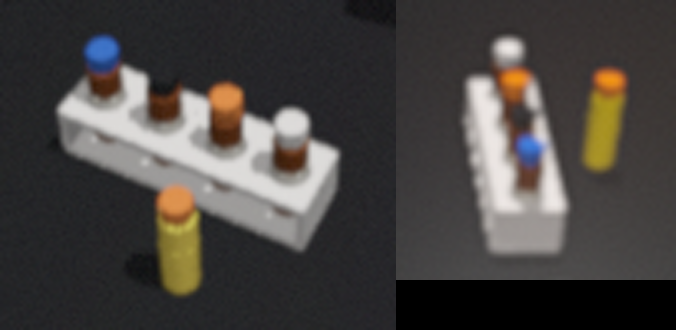

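The crop confirms it: the third vial from the far end, amber with an orange cap, stands in the rack. The yellow one stands alone on the bench. In the wrist view the jar is at (282,165), and the rack is just off the top at (65–220,0).

```bash
python3 - <<'E'
from h import *
def r(n,p):
    o,v=rays(n,p); return o,v[0]
for nm,a,b in(("orange",(318.8,160.4),(238.4,245.7)),("blue",(322.7,176.7),(200.3,230.4)),("decoy",(343,160.1),(222.5,277.1)),("plate",(191,200),(269.5,161))):
    X,e=tri([r("scene",a),r("side",b)]); print(nm,X.round(4),np.round(e,4))
# plate corners via contour
for n,seed in(("scene",(191,200)),("side",(269,161))):
    a=cv2.imread(f"pics/{n}0.png"); h=cv2.cvtColor(a,cv2.COLOR_BGR2HSV)
    m=cv2.inRange(h,(0,0,150),(180,50,255)); k,l=cv2.connectedComponents(m)
    c=max(cv2.findContours((l==l[seed[1],seed[0]]).astype(np.uint8),0,1)[0],key=len)
    q=cv2.approxPolyDP(c,8,True)[:,0]
    print(n,q.tolist(),onz(n,q,.017)[:,:2].round(3).tolist(), onz(n,q,.017)[:,:2].mean(0))
for n in("scene","side"):
    d=np.load(n+".npy");K,R,t=ci(n)
    for u,v in((191,200),(269,161),(264,208),(204,180),(319,160),(238,243)):
        z=d[v,u]; X=(np.linalg.inv(K)@[u,v,1]*z-t)@R; print(n,(u,v),X.round(3))
E
```

```text
orange [0.4735 0.2551 0.0952] [0.0011 0.0011]
blue [0.5823 0.2395 0.0975] [0.0014 0.0014]
decoy [0.4776 0.35   0.0896] [0.0019 0.0019]
plate [ 0.5294 -0.233   0.0043] [0.0026 0.0026]
scene [[163, 185], [155, 216], [219, 218], [211, 228], [164, 224], [164, 288], [230, 282], [225, 185]] [[0.434, -0.337], [0.613, -0.358], [0.656, -0.141], [0.703, -0.17], [0.659, -0.326], [0.934, -0.316], [0.94, -0.129], [0.469, -0.104]] [ 0.67612794 -0.23533151]
side [[261, 138], [235, 171], [280, 185], [304, 149]] [[0.598, -0.346], [0.622, -0.118], [0.456, -0.095], [0.425, -0.326]] [ 0.52542711 -0.22137681]
scene (191, 200) [ 0.539 -0.234  0.014]
scene (269, 161) [ 0.303  0.094 -0.001]
scene (264, 208) [0.684 0.011 0.065]
scene (204, 180) [ 0.4   -0.182 -0.001]
scene (319, 160) [0.48  0.253 0.102]
scene (238, 243) [ 0.767 -0.088 -0.002]
side (191, 200) [0.71  0.049 0.001]
side (269, 161) [ 0.528 -0.213  0.016]
side (264, 208) [ 0.48   0.006 -0.003]
side (204, 180) [0.672 0.019 0.07 ]
side (319, 160) [ 0.362 -0.299  0.   ]
side (238, 243) [0.475 0.256 0.105]
```

```bash
python3 -m handwheel '[[0.065,0.051,-0.0352,0,0,0,0],[0.065,0.051,-0.0352,0,0,0,0],[0.065,0.051,-0.0352,0,0,0,0],[0.065,0.051,-0.0352,0,0,0,0],[0.065,0.051,-0.0352,0,0,0,0],[0.065,0,0,0,0,0,-10.2],[0.065,0,0,0,0,0,-10.2],[0.065,0,0,0,0,0,-10.2],[0.065,0,0,0,0,0,-10.2],[0.065,0,0,0,0,0,-10.2],[0.065,0,0,0,0,0,-10.2],[0.065,0,0,0,0,0,-10.2]]' 30
python3 -m handwheel '[[0.065,0,0,0,0,0,-10.4],[0.065,0,0,0,0,0,0],[0.065,0,0,0,0,0,0]]'
python3 - <<'E'
from h import *
from scipy.spatial.transform import Rotation as Ro
s=ctrl.get_state(); c=ci("wrist"); a,d=ctrl.get_image("wrist"); cv2.imwrite("pics/w1.png",a); np.save("w1c",np.c_[c[0],c[1],c[2][:,None]]); np.save("w1d",d)
print(s["time"],s["position"].round(4),Ro.from_rotvec(s["tool_rot"]).as_matrix().round(3).tolist(),s["joint_positions"].round(3),s["grip_width"])
E
```

```text
time: 1.65
position: [0.4738, 0.2549, 0.2222]
tool_rot: [-0.498, -3.101, 0.001]
ft_force: [0.2, -0.6, 0.7]
grip_width: 0.747
grip_force: 0.0
time: 2.02
position: [0.4739, 0.2549, 0.2224]
tool_rot: [-0.229, -3.133, 0.0]
ft_force: [0.3, -0.6, 0.2]
grip_width: 0.753
grip_force: 0.0
2.025 [0.4739 0.2549 0.2224] [[-0.989, 0.146, -0.0], [0.146, 0.989, -0.0], [0.0, -0.0, -1.0]] [-0.227  0.1   -0.337  1.72   0.034  1.328  0.854] 0.7526894446418648
```

View pics/w1.png

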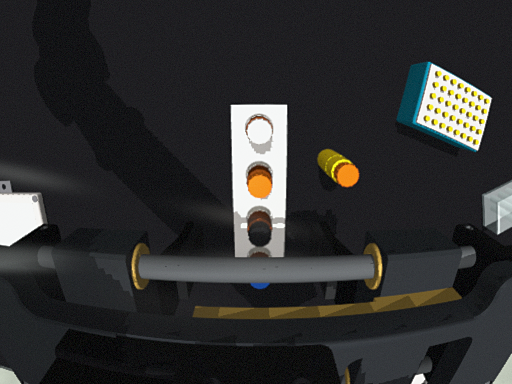

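The wrist view shows the white cap at (259,129), the orange cap at (260,184), black at (260,228), blue at (260,283) and the yellow decoy at (345,172). The rack lies straight along the image columns, so the yaw is right.

```bash
python3 - <<'E'
from h import *
M=np.load("w1c.npy"); c=(M[:,:3],M[:,3:6],M[:,6])
a=cv2.imread("pics/w1.png"); h=cv2.cvtColor(a,cv2.COLOR_BGR2HSV)
m=cv2.inRange(h,(3,170,200),(17,255,255)); k,l,s,cc=cv2.connectedComponentsWithStats(m)
for i in range(1,k):
    if s[i,4]>60: print(s[i],cc[i].round(1),onz("wrist",cc[i],.104,c).round(4))
i=[i for i in range(1,k) if s[i,4]>60 and abs(cc[i][0]-260)<10][0]
o,v=rays("wrist",cc[i],c)
L=[(o,v[0])]
for n,p in(("scene",(318.8,160.4)),("side",(238.4,245.7))):
    q,w=rays(n,p);L.append((q,w[0]))
print(tri(L)); print(tri([L[0],L[2]]))
d=np.load("w1d.npy"); u,w=cc[i].astype(int); print("depth",d[w,u], d[w-3:w+4,u-3:u+4].mean())
# rack edges at z=.05
print(onz("wrist",[(232,105),(286,105),(235,250),(286,250)],.05,c).round(3))
# wrist-only two caps
print(onz("wrist",[(259,129)],.104,c).round(4))
E
```

```text
[337 164  22  23 374] [347.6 175. ] [[0.4761 0.3465 0.104 ]]
[248 175  24  23 413] [259.3 186. ] [[0.4746 0.2576 0.104 ]]
(array([0.47485752, 0.25595216, 0.09614438]), [np.float64(0.0023509604193025432), np.float64(0.002129719899827062), np.float64(0.0013041475776678737)])
(array([0.47502826, 0.25734774, 0.09685346]), [np.float64(0.0015094486245623435), np.float64(0.0015094486245625174)])
depth 0.2905728 0.29078394
[[0.393 0.239 0.05 ]
 [0.401 0.299 0.05 ]
 [0.568 0.214 0.05 ]
 [0.577 0.278 0.05 ]]
[[0.4197 0.2652 0.104 ]]
```

```bash
python3 -m handwheel '[[0.065,0,0.0022,0.05,0,0,0],[0.065,0,0,0.05,0,0,0],[0.065,0,0,0.04,0,0,0],[0.065,0,0,0.02,0,0,0],[0.065,0,0,0.006,0,0,0],[0.065,0,0,0,0,0,0],[0.01,0,0,0,0,0,0],[0.01,0,0,0,0,0,0],[0.01,0,0,0,0,0,0],[0.01,0,0,0,0,0,0]]' 30
python3 -m handwheel '[[0.01,0,0,0,0,0,0],[0.01,0,0,0,0,0,0]]' 30
```

```text
time: 3.32
position: [0.4745, 0.2572, 0.0568]
tool_rot: [0.225, 3.133, 0.0]
ft_force: [0.1, -0.5, 0.1]
grip_width: 0.38
grip_force: 0.0
time: 3.58
position: [0.4744, 0.2572, 0.0567]
tool_rot: [0.224, 3.133, -0.0]
ft_force: [-0.2, 0.1, 0.9]
grip_width: 0.317
grip_force: 30.0
```

```bash
python3 -m handwheel '[[0.01,0,0,-0.01,0,0,0],[0.01,0,0,-0.02,0,0,0],[0.01,0,0,-0.03,0,0,0],[0.01,0,0,-0.04,0,0,0],[0.01,0,0,-0.05,0,0,0],[0.01,0,0,-0.05,0,0,0],[0.01,0,0,-0.05,0,0,0],[0.01,0,0,-0.03,0,0,0],[0.01,0,0,0,0,0,0]]' 30
python3 - <<'E'
from h import *
print(ctrl.get_state()["joint_positions"].round(3))
a,d=ctrl.get_image("side"); cv2.imwrite("pics/s1.png",a)
E
```

```text
time: 4.7
position: [0.4751, 0.2579, 0.3398]
tool_rot: [0.224, 3.129, 0.005]
ft_force: [0.1, -0.7, -0.6]
grip_width: 0.314
grip_force: 30.0
[-0.227  0.067 -0.338  1.522  0.023  1.55   0.864]
```

View pics/s1.png

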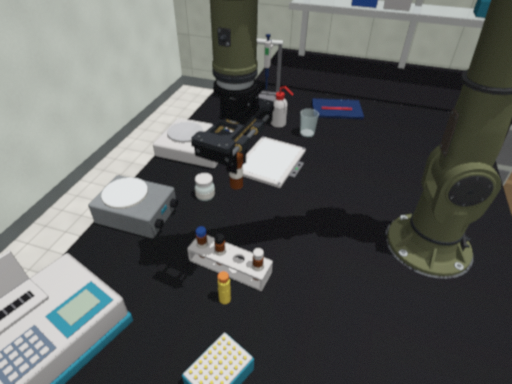

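The vial is out of the rack at (238,172) in the grip. Its hole at (238,258) is empty and the other vials stand as before.

```bash
cat > st.py <<'E'
from h import *
from scipy.spatial.transform import Rotation as Ro
s=ctrl.get_state();R=Ro.from_rotvec(s["tool_rot"]).as_matrix()
g=s["position"]-.019*R[:,2]
print(s["time"],"tcp",s["position"].round(4),"q",s["joint_positions"].round(2),"\nR",R.round(3).tolist(),"tilt from level deg",np.degrees(np.arcsin(-R[2,2])).round(2))
E
python3 -m handwheel '[[0.01,-0.022,-0.058,0,0,0,0],[0.01,-0.022,-0.058,0,0,0,0],[0.01,-0.022,-0.058,0,0,0,0],[0.01,-0.022,-0.058,0,0,0,0],[0.01,0,0,0,5,0,0],[0.01,0,0,0,10.5,0,0],[0.01,0,0,0,10.5,0,0],[0.01,0,0,0,10.5,0,0],[0.01,0,0,0,10.5,0,0],[0.01,0,0,0,10.5,0,0],[0.01,0,0,0,10.5,0,0]]' 30; python3 st.py
```

```text
time: 6.12
position: [0.5282, 0.0154, 0.335]
tool_rot: [-0.176, -2.528, 1.716]
ft_force: [-4.3, -1.2, 3.0]
grip_width: 0.316
grip_force: 30.0
6.125 tcp [0.5282 0.0154 0.335 ] q [-0.47  0.46 -0.16  1.51  0.91  2.05  0.83] 
R [[-0.99, 0.05, -0.132], [0.141, 0.366, -0.92], [0.003, -0.929, -0.369]] tilt from level deg 21.65
```

```bash
python3 -m handwheel '[[0.01,-0.007,-0.018,0.046,0,0,0],[0.01,-0.007,-0.018,0.046,0,0,0],[0.01,-0.007,-0.018,0.046,0,0,0],[0.01,-0.007,-0.018,0.046,0,0,0],[0.01,0,0,0,8,0,0],[0.01,0,0,0,8,0,0],[0.01,0,0,0,6,0,0],[0.01,0,0,0,0,0,0],[0.01,0,0,0,0,0,0]]' 30; python3 st.py
```

```text
time: 7.25
position: [0.5278, -0.1847, 0.3343]
tool_rot: [-0.154, -2.149, 2.146]
ft_force: [-0.1, -0.3, 0.1]
grip_width: 0.314
grip_force: 30.0
7.25 tcp [ 0.5278 -0.1847  0.3343] q [-0.33  0.48 -0.02  1.79  1.25  1.94  0.81] 
R [[-0.99, -0.0, -0.143], [0.143, 0.001, -0.99], [0.0, -1.0, -0.001]] tilt from level deg 0.08
```

```bash
python3 -c "
from h import *
a,d=ctrl.get_image('side'); b,e=ctrl.get_image('scene'); cv2.imwrite('pics/lv.png',np.hstack([cv2.resize(a[60:260,150:350],(400,400)),cv2.resize(b[80:280,100:300],(400,400))]))"
python3 -m handwheel '[[0.01,0,0,0,0,0,0],[0.01,0,0,0,-10,0,0],[0.01,0,0,0,-10,0,0],[0.01,0,0,0,-10,0,0],[0.01,0,0,0,-10,0,0],[0.01,0,0,0,-10,0,0],[0.01,0,0,0,-10,0,0],[0.01,0,0,0,-10,0,0],[0.01,0,0,0,-10,0,0],[0.01,0,0,0,-10,0,0],[0.01,0,0,0,0,0,0],[0.01,0,0,0,0,0,0]]' 30; python3 st.py
```

```text
time: 8.85
position: [0.5278, -0.1838, 0.3345]
tool_rot: [-0.223, -3.133, 0.002]
ft_force: [0.3, 1.1, 0.0]
grip_width: 0.314
grip_force: 30.0
8.85 tcp [ 0.5278 -0.1838  0.3345] q [ 0.19  0.09  0.11  1.5  -0.01  1.55  1.72] 
R [[-0.99, 0.142, -0.0], [0.142, 0.99, -0.001], [0.0, -0.002, -1.0]] tilt from level deg 89.91
```

View pics/lv.png

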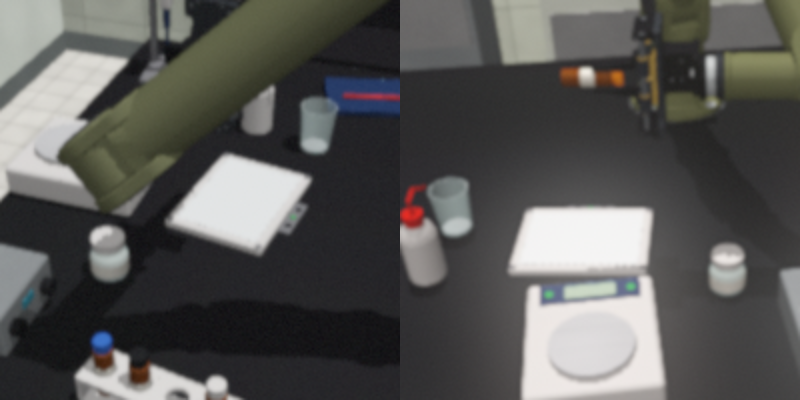

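The level pose was clean (vial horizontal at (592,77) in the crop, next to the gripper) and it is upright again now. Next I tip it again.

```bash
python3 -m handwheel '[[0.01,0,0,0,10,0,0],[0.01,0,0,0,10,0,0],[0.01,0,0,0,10,0,0],[0.01,0,0,0,10,0,0],[0.01,0,0,0,10,0,0],[0.01,0,0,0,10,0,0],[0.01,0,0,0,10,0,0],[0.01,0,0,0,10,0,0],[0.01,0,0,0,10,0,0],[0.01,-0.0083,0,0.0433,0,0,0],[0.01,0,0.03,0,0,0,0],[0.01,0,0,0,0,0,0]]' 30; python3 st.py
python3 -c "
from h import *
a,d=ctrl.get_image('scene'); cv2.imwrite('pics/lv2.png',a)"
```

```text
time: 10.35
position: [0.5307, -0.2264, 0.3024]
tool_rot: [-0.144, -2.148, 2.148]
ft_force: [0.5, -0.3, 0.3]
grip_width: 0.312
grip_force: 30.0
10.35 tcp [ 0.5307 -0.2264  0.3024] q [-0.26  0.51 -0.02  1.83  1.28  1.87  0.76] 
R [[-0.991, -0.004, -0.137], [0.137, 0.0, -0.991], [0.004, -1.0, 0.0]] tilt from level deg -0.01
```

View pics/lv2.png

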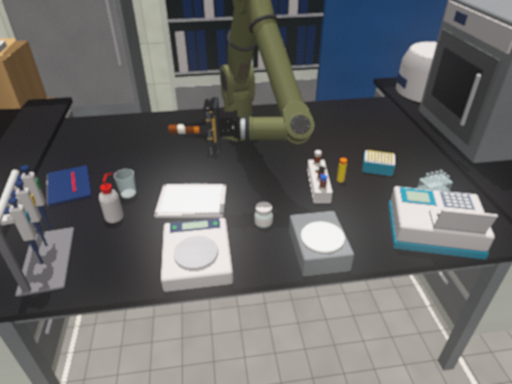

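Scene view: the vial lies level at (185,129), and the wrist knuckle at (297,125) is nearest the rack at (319,180). I'll check the knuckle's clearance by depth before going down.

```bash
python3 - <<'E'
from h import *
for n in("scene","side"):
    a,d=ctrl.get_image(n);K,R,t=ci(n)
    v,u=np.mgrid[0:384:2,0:512:2]; u=u.ravel();v=v.ravel();z=d[v,u]
    X=(np.c_[(u-K[0,2])/K[0,0]*z,(v-K[1,2])/K[1,1]*z,z]-t)@R
    k=(z>0)&(X[:,2]>.19)&(X[:,2]<.5)&(X[:,0]>.2)&(X[:,0]<.75)&(X[:,1]>-.3)&(X[:,1]<.35)
    P=X[k]
    for y in np.arange(-.3,.35,.05):
        q=P[(P[:,1]>=y)&(P[:,1]<y+.05)]
        if len(q)>3: print(n,round(y,2),len(q),"x",q[:,0].min().round(3),q[:,0].max().round(3),"z",q[:,2].min().round(3),q[:,2].max().round(3))
E
```

```text
scene -0.3 16 x 0.53 0.545 z 0.294 0.315
scene -0.25 49 x 0.528 0.549 z 0.28 0.326
scene -0.2 91 x 0.525 0.583 z 0.22 0.389
scene -0.15 201 x 0.507 0.587 z 0.21 0.398
scene -0.1 104 x 0.52 0.594 z 0.283 0.354
scene -0.05 90 x 0.545 0.602 z 0.272 0.341
scene -0.0 103 x 0.389 0.608 z 0.254 0.498
scene 0.05 300 x 0.424 0.623 z 0.271 0.499
scene 0.1 310 x 0.424 0.644 z 0.242 0.497
scene 0.15 60 x 0.517 0.637 z 0.253 0.395
side -0.2 7 x 0.509 0.57 z 0.226 0.392
side -0.15 99 x 0.505 0.582 z 0.209 0.401
side -0.1 20 x 0.559 0.585 z 0.335 0.356
side 0.05 10 x 0.333 0.45 z 0.469 0.499
side 0.1 714 x 0.343 0.603 z 0.317 0.5
side 0.15 549 x 0.467 0.627 z 0.264 0.418
```

The knuckle reaches y < 0.20 and its underside is at 0.24. Going down 0.13 leaves it above and beside the blue vial (edge y 0.225, top 0.104).

```bash
python3 -m handwheel '[[0.01,0,0.03,0,0,0,0],[0.01,0,0.04,0,0,0,0],[0.01,0,0.04,0,0,0,0],[0.01,0,0.02,0,0,0,0],[0.01,0,0,0,0,0,0],[0.01,0,0,0,0,0,0],[0.01,0,0,0,0,0,0]]' 30; python3 st.py
python3 - <<'E'
from h import *
a,d=ctrl.get_image("scene");b,e=ctrl.get_image("side")
cv2.imwrite("pics/fin.png",np.hstack([cv2.resize(a[90:240,90:340],(400,240)),cv2.resize(b[80:330,120:370],(400,400))[:240]]) if 0 else np.vstack([cv2.resize(a[90:240,90:340],(500,300)),cv2.resize(b[100:280,120:420],(500,300))]))
K,R,t=ci("scene")
h=cv2.cvtColor(a,cv2.COLOR_BGR2HSV); m=cv2.inRange(h,(3,120,60),(17,255,255)); k,l,s,c=cv2.connectedComponentsWithStats(m)
for i in range(1,k):
    if s[i,4]>10:
        v,u=np.argwhere(l==i).T; z=d[v,u]; X=(np.c_[(u-K[0,2])/K[0,0]*z,(v-K[1,2])/K[1,1]*z,z]-t)@R
        print(s[i],np.median(X,0).round(3),X[:,1].min().round(3),X[:,1].max().round(3))
E
```

```text
time: 11.38
position: [0.5304, -0.2285, 0.1759]
tool_rot: [-0.157, -2.149, 2.148]
ft_force: [-0.9, -0.2, -0.4]
grip_width: 0.316
grip_force: 30.0
11.375 tcp [ 0.5304 -0.2285  0.1759] q [-0.25  0.72 -0.03  1.82  1.23  1.81  0.55] 
R [[-0.99, 0.003, -0.143], [0.143, 0.0, -0.99], [-0.003, -1.0, -0.0]] tilt from level deg 0.03
[   0   42   44   67 1542] [-0.478 -1.097  0.121] -1.206 -0.163
[339 157   9   7  55] [0.474 0.356 0.087] -0.163 0.426
[173 158   7   6  39] [ 0.533 -0.268  0.184] -0.306 -0.257
[190 159  12   7  56] [ 0.547 -0.197  0.181] -0.221 -0.183
[315 158   5   4  15] [0.435 0.259 0.076] 0.252 0.267
```

View pics/fin.png

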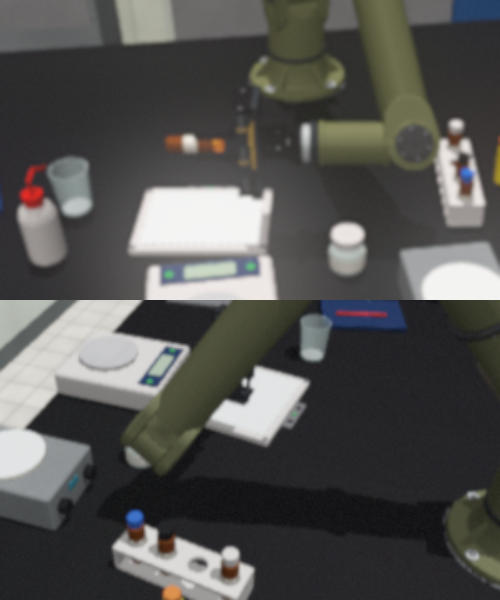

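Both views show the vial level over the plate (scene crop (193,145)), with the gripper clear of the plate, jar and rack. The three other vials stand in place. I let it settle, then hand in.

```bash
python3 -m handwheel '[[0.01,0,0,0,0,0,0],[0.01,0,0,0,0,0,0],[0.01,0,0,0,0,0,0],[0.01,0,0,0,0,0,0],[0.01,0,0,0,0,0,0],[0.01,0,0,0,0,0,0],[0.01,0,0,0,0,0,0],[0.01,0,0,0,0,0,0]]' 30; python3 st.py; python3 -c "
from bench import ctrl
print(abs(ctrl.get_state()['qd']).max()); print(ctrl.close_job())"
```

```text
time: 12.48
position: [0.5299, -0.2286, 0.1744]
tool_rot: [-0.154, -2.147, 2.147]
ft_force: [0.2, -0.4, -1.2]
grip_width: 0.31
grip_force: 30.0
12.475 tcp [ 0.5299 -0.2286  0.1744] q [-0.25  0.73 -0.03  1.82  1.23  1.81  0.55] 
R [[-0.99, 0.0, -0.143], [0.143, -0.0, -0.99], [-0.0, -1.0, 0.0]] tilt from level deg -0.0
0.0013682967123328424
the job is handed in; nothing more can be done
None
```

The job is handed in: the orange-capped vial was drawn from the rack, tipped level, brought back upright, and is now held level and steady in the gripper about 157 mm above the middle of the lit plate, after 12.5 s.

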